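# Check the scrap caddy's lid linkage

### The job

Check the lid linkage of the scrap caddy on the pan lid: swivel the flat cover aside on its pivot screw until the whole round port is clear, and leave it there so that the rod inside can be seen. Then press the pedal right down so that the bin lid stands fully open for a moment, and ease the pedal slowly back up so that the lid closes without slamming. Leave everything else standing where it is.

Things in the scene. Friction and masses are not known exactly. Their poses are not given: they have to be found in the camera images.
- caddy: The scrap caddy: an aluminium box 150 (its x) x 260 (its y) x 110 high, standing over the pan lid's bow handle, fixed to the surface. Origin at the centre of its underside, z up; its -x side faces the robot roughly, +y is the pedal end. Its +y half is a bin under a hinged lid; its -y half has a flat deck (top 110 above the surface) with a round port, 50 in diameter, under the swivel cover.
- port (a point): Centre of the round port (50 in diameter), at the level of the deck top; in the caddy's frame at (2, -65, 110).
- pivot (a point): Axis of the cover's single pivot screw (vertical), at the level of the deck top, 52 in front of the port's centre: in the caddy's frame at (-50, -65, 110). The screw head stands 10 above the deck.
- knob (a point): Centre of the upright round black knob on the cover's free end: 18 in diameter, 30 high, standing from 5 to 35 above the deck; this point is half-way up it (20 above the deck) and 100 from the pivot axis. Nothing else stands near it on the deck. It moves with the cover.
- cover (a joint): Angle a (rad) of the flat paddle-shaped steel cover (115 long, 66 wide, 4 thick) about its pivot screw. 0: over the port, knob to the back (caddy's +x). It can only grow, clockwise from above: knob in the caddy's frame at (-50 + 100 cos a, -65 - 100 sin a). May start ajar. Port wholly clear from 1.25; stop at 1.9. About 1 N at the knob moves it; it stays where it is left.
- lid (a joint): Angle (rad) of the bin lid (aluminium, 136 x 118), hinged along its back edge and linked to the pedal: 0 shut, 0.9 fully open (three times the pedal's angle). Fully open its front edge stands about 108 above the deck. If the pedal is let go from fully down it slams at over 7 rad/s; the pad rising at 40 mm/s closes it at about 1.9 rad/s.
- pedal (a joint): Angle (rad) of the pedal lever: 0 up, 0.30 fully down at its stop. It is a plate 64 wide that sticks out about 95 from the caddy's +y end, about 50 above the surface, hinged at that end about the caddy's x axis. A spring brings it up: at the pad's middle it takes about 3.5 N to start it and 5 N to hold it fully down.
- pedal_pad (a point): Middle of the ribbed pad on the pedal's upper face, 65 out from the pedal's hinge; in the caddy's frame at (0, 202, 55.5) when the pedal is up. It goes down about 19 over the full travel. Moves with the pedal.
- ramekin: Bystander: small open steel ramekin, 67 across, 52 high, standing on the surface close to the caddy's right end, below the level of the cover. Origin at the centre of its underside. To be left alone.
- dip_tub: Bystander: lidded dip tub, 66 x 73 x 37 high, in front of the pedal. Origin at the centre of its underside. To be left alone.
- salt: Bystander: round aluminium salt dredger, 68 across, 115 high, in the back row. Origin at the centre of its underside. To be left alone.
- vinegar: Bystander: brown bottle, 58 across, 206 high, in the back row. Origin at the centre of its underside. To be left alone.
- white_bottle: Bystander: white squeeze bottle, 62 across, 212 high, in the back row. Origin at the centre of its underside. To be left alone.
- jar: Bystander: jar with a red cap, 69 x 64, 110 high, in the back row. Origin at the centre of its underside. To be left alone.
- meal_box: Bystander: folded card meal box, 133 x 64 x 60 high, lying at the left end of the back row. Origin at the centre of its underside. To be left alone.

How it is judged:
By the outcome, as a careful person would: the job done as asked, in the order asked, and still so for the second after the job is handed in, with the robot touching nothing.
It also fails if it takes over 48 s, if anything falls off the work surface, if the arm or the gripper's body presses on something with over 40 N, if the wrist force passes 120 N, or if a joint passes its speed limit or range.

### The arm

A 6-joint arm with a two-finger parallel gripper is mounted at the origin on a cart in front of the work surface, level with it; the furniture and walls round the work are solid. World frame = base frame: x ahead of the robot, y to its left, z up, the work surface at z = 0. Lengths are in m, angles in rad, forces in N, time in s.
With the tool pointing down it reaches from about 0.3 to 0.95 m from the base axis. Payload 3.1 kg.
Tool frame: the origin (TCP) lies between the finger pads; the fingertips stand 19 mm ahead of it and the grasp point (between the pads) is the TCP (robot.finger_overhang is the z of the fingertips in the tool frame, in m); z points along the fingers, y is the line along which they close (so a half turn about z gives the same grasp; the last joint's range is limited). The gripper opens to 85 mm and grips with 20 to 120 N. Pads are 22 mm wide; open, the fingers measure 114 mm over their backs; the gripper's body (76 mm by 85 mm) begins 54 mm behind the grasp point. The pads swing forward as they close: fully open they stand 13 mm farther back than shut.
Start: joints at [-1.198, 0.308, 1.634, -0, 1.2, -0.07], TCP at [0.268, -0.565, 0.25] pointing down, gripper open.
Joint ranges: [-3.06, 3.06], [-0.79, 1.96], [0.05, 2.63], [-1.19, 4.34], [0.05, 2.64], [-2.94, 2.94]. Speed limits (rad/s): [2.79, 2.79, 3.14, 3.14, 3.14, 3.14].

### API

Orientations are given as a unit quaternion [w, x, y, z].
In Python, from bench import robot gives the robot as it stands. The module is installed in compiled form; this text tells all that it offers.
- The arm moves only by the tool drive_tool, never from a script. Its argument "deltas" is a list of rows, each a list of 7 numbers: the shift along the tool's x, y, z as a fraction of full scale, then the turn, a rotation vector about the tool's x, y, z as a fraction of full scale, then the closure, from -1 (fully open) to 1 (shut), so that 0 is half open. A call has 1 to 8 rows; each row shifts and turns the commanded pose from where the row before left it, along the tool's axes as they then stand; what a row does not reach is not made up. Full scale, the value 1, is 40 mm for a shift and 0.08 rad for a turn. A row lasts 1/8 s, in which the tool goes at most 62.5 mm and 10.7 degrees, less where a joint would pass 70% of its speed; a pose out of reach is approached as far as the arm can. A call with a number of a shift or a turn outside -1 to 1 is refused whole. A call with a gripper value outside its range is refused whole. The fingers move at their own pace and stop on an object; "squeeze" is the grip in N (left out, the last holds). Time passes only in rows, so rows that do not move let the fingers close. It gives the time, the measured TCP pose, the force, the opening and the grip force at its end, in the units of the state.
- robot.state(): the state, without advancing time (a new reading comes with each control period).
- robot.get_image(name): name is "scene" or "top" or "wrist"; returns a dict with "image" (400x640x3 uint8, red, green, blue), "fx", "fy", "cx", "cy" (pixels), "dist_coeffs" ([k1, k2, p1, p2, k3] as OpenCV has them; the pictures are not rectified), "T" (4x4, takes a point from camera to world coordinates). Camera axes: x right, y up, looking along -z (the intrinsics and any distortion apply to the point x, -y, -z); pixel columns grow to the right and rows downward; lengths in m; the calibration is good to about 2 mm. A picture is of the moment at which its call begins. There is no depth.
- robot.finish_job(): hands the job in; it is judged then, once.
The state is a dict: "t": time; "joint_positions": joint angles; "qd": joint speeds; "tau": joint torques, N m; "position": TCP position; "orientation": TCP orientation; "force": force on the tool from outside, world axes, zero at the start; "wrist_torque": the same for the moment, N m; "grip_width": finger opening in m; "grip_force": force on a finger pad.
Only numpy, scipy, OpenCV 4.12 (cv2) and the standard library are available. Lean on these libraries where they do the work, as an engineer would, in place of code of your own. Each camera call takes 0.05 s, during which the arm holds its last target. There are 200 camera calls.

## Working session

There is one attempt and no reset: what is moved stays moved. The work goes in short steps, Python scripts to look and compute and a tool call to move; the robot and the scene stay as the last step left them, time stands still between calls to the robot, and variables do not carry over. Pictures are saved under pics/ and viewed, at most 10 in all, crops included, and the job is handed in when it is done.

Besides the shell and the picture viewer there is one more tool, called as a command line: name --pt "numbers of a row" for each row, then --argument value for the rest. drive_tool: Moves the arm, as the interface text tells. Its arguments: {"type":"object","properties":{"deltas":{"type":"array"},"squeeze":{"type":"number"}},"required":["deltas"]}

```bash
mkdir -p pics; python3 - <<'E'
from bench import robot
import cv2,pickle,numpy as np
d={}
for n in("scene","top"):
    r=robot.get_image(n);d[n]=r;cv2.imwrite(f"pics/{n}0.png",r["image"][:,:,::-1])
    print(n,r["fx"],r["cx"],r["dist_coeffs"],np.round(r["T"],3).tolist())
pickle.dump(d,open("d.pkl","wb"));s=robot.state();print(s,robot.finger_overhang)
E
```

```text
scene 396.6593282394164 317.24814215087355 [-0.04710553  0.          0.          0.          0.        ] [[-0.692, 0.493, -0.527, 0.04], [-0.721, -0.488, 0.492, 0.498], [-0.015, 0.721, 0.693, 0.812], [0.0, 0.0, 0.0, 1.0]]
top 401.6543932270358 324.83664354557004 [-0.06402879  0.          0.          0.          0.        ] [[0.017, 0.985, -0.172, 0.403], [-0.999, 0.011, -0.034, -0.021], [-0.032, 0.173, 0.984, 1.093], [0.0, 0.0, 0.0, 1.0]]
{'t': 0.1, 'joint_positions': array([-1.19768270e+00,  3.08947404e-01,  1.63501805e+00, -7.41751742e-06,
        1.19971838e+00, -6.96700486e-02]), 'qd': array([ 0.00031885, -0.00302625, -0.00406018, -0.0018637 , -0.00049812,
        0.00159883]), 'tau': array([-4.12553618e-04, -4.16409051e+01, -2.77644753e+01, -1.19441042e-04,
        4.03694765e-03,  2.93532494e-06]), 'position': array([ 0.26752306, -0.56408599,  0.24916316]), 'orientation': array([-1.03305783e-03,  9.75591934e-01,  2.19588900e-01, -1.61446306e-04]), 'force': array([ 0.15685715,  0.09881395, -0.13873692]), 'wrist_torque': array([ 0.03981591,  0.00727771, -0.02364962]), 'grip_force': 0.0, 'grip_width': 0.0857743294321819} 0.019
```

View pics/top0.png

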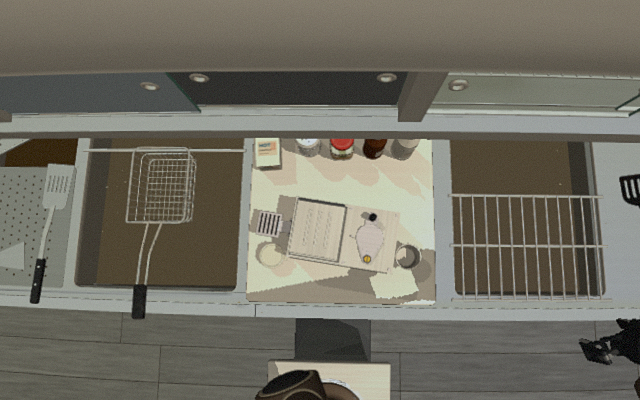

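View pics/scene0.png

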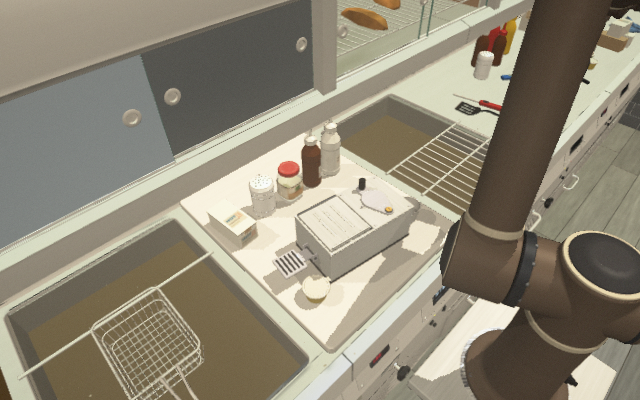

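The top view shows the caddy with its lid around (318,230), the brass pivot screw at about (367,259), the black knob at (373,216), the pedal pad at (269,223) and the ramekin at (408,256). The scene view shows the same layout. I'll enlarge the top view and measure from it.

```bash
cat > h.py <<'E'
import cv2,numpy as np
def ray(r,uv):
    K=np.array([[r["fx"],0,r["cx"]],[0,r["fy"],r["cy"]],[0,0,1]])
    p=cv2.undistortPoints(np.array([[uv]],float),K,np.array(r["dist_coeffs"]))[0,0]
    T=np.array(r["T"]);return T[:3,3],T[:3,:3]@np.array([p[0],-p[1],-1])
def onz(r,uv,z):
    o,d=ray(r,uv);return o+d*(z-o[2])/d[2]
def proj(r,X):
    T=np.array(r["T"]);c=T[:3,:3].T@(np.array(X)-T[:3,3]);c=c*[1,-1,-1]
    K=np.array([[r["fx"],0,r["cx"]],[0,r["fy"],r["cy"]],[0,0,1]])
    return cv2.projectPoints(c[None],np.zeros(3),np.zeros(3),K,np.array(r["dist_coeffs"]))[0].ravel()
E
python3 - <<'E'
import pickle,cv2,numpy as np
from h import *
d=pickle.load(open("d.pkl","rb"));r=d["top"]
c=r["image"][185:285,240:430,::-1]
cv2.imwrite("pics/topc.png",cv2.resize(c,None,fx=4,fy=4,interpolation=cv2.INTER_CUBIC))
c=d["scene"]["image"][160:310,265:435,::-1]
cv2.imwrite("pics/scc.png",cv2.resize(c,None,fx=4,fy=4,interpolation=cv2.INTER_CUBIC))
for n,z,uv in(("pivot",.119,(367,259)),("knob",.145,(373,216)),("pad",.0555,(269,223)),("ramekin",.05,(408,256))):print(n,onz(r,uv,z))
E
```

```text
pivot [ 0.4150599  -0.09025888  0.119     ]
knob [ 0.51564208 -0.10259513  0.145     ]
pad [0.50444235 0.15976065 0.0555    ]
ramekin [ 0.4248558  -0.20010619  0.05      ]
```

View pics/topc.png

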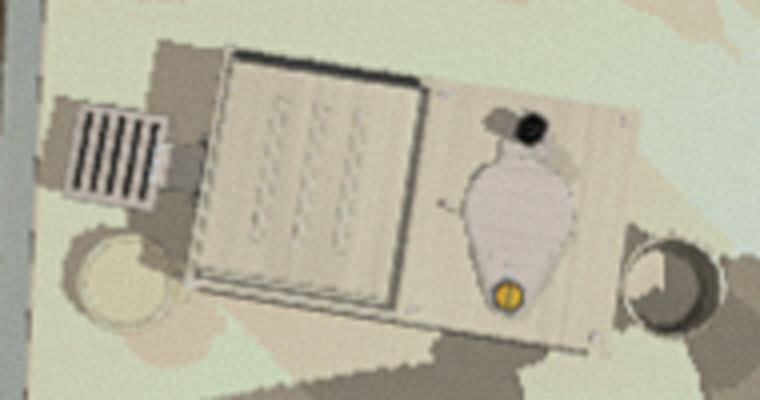

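View pics/scc.png

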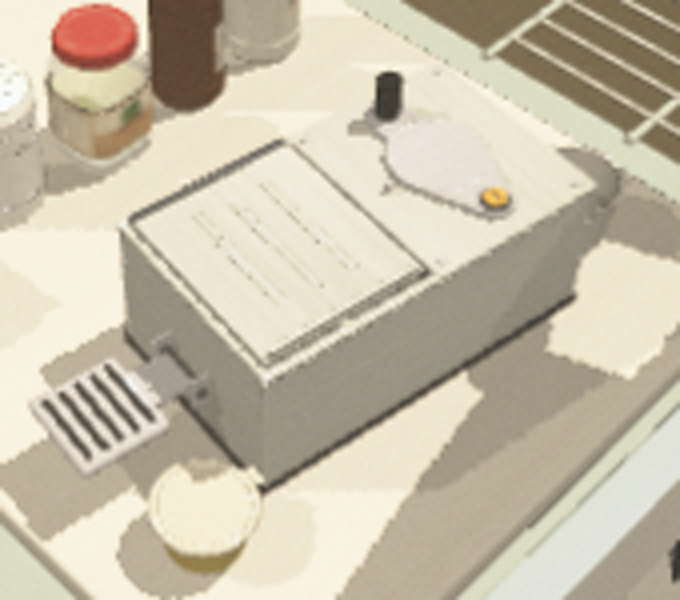

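```bash
python3 - <<'E'
import pickle,numpy as np
from h import *
d=pickle.load(open("d.pkl","rb"));t=d["top"];s=d["scene"]
f=lambda p:((p[0]+.5)/4-.5+240,(p[1]+.5)/4-.5+185)
g=lambda p:((p[0]+.5)/4-.5+265,(p[1]+.5)/4-.5+160)
for n,p in(("RB",(637,110)),("RF",(604,353)),("LB",(228,48)),("LF",(187,290))):print(n,onz(t,f(p),.11))
piv=onz(t,f((509,296)),.12);knob=onz(t,f((531,128)),.145);pad=onz(t,f((117,156)),.0555)
print("top",piv,knob,pad)
print("scene",onz(s,g((495,197)),.12),onz(s,g((390,79)),.145),onz(s,g((100,414)),.0555))
R=lambda y:np.array([[np.cos(y),-np.sin(y)],[np.sin(y),np.cos(y)]])
v=pad[:2]-piv[:2];y=np.arctan2(v[1],v[0])-np.arctan2(267,50);print("yaw",y,np.linalg.norm(v),np.hypot(267,50)/1e3)
k=R(y).T@(knob[:2]-piv[:2]);print("a0",np.arctan2(-k[1],k[0]),np.linalg.norm(k))
E
```

```text
RB [ 0.53010345 -0.16914418  0.11      ]
RF [ 0.38293266 -0.1475642   0.11      ]
LB [0.56589679 0.083694   0.11      ]
LF [0.4165432  0.10453501 0.11      ]
top [ 0.41593127 -0.08988863  0.12      ] [ 0.5141368  -0.10111348  0.145     ] [0.5028053  0.16002449 0.0555    ]
scene [ 0.4147515  -0.08849288  0.12      ] [ 0.51428062 -0.10228799  0.145     ] [0.49971864 0.16172614 0.0555    ]
yaw -0.14942841535240592 0.2645820547938423 0.27164130760986993
a0 -0.03562282063501489 0.09884494729235116
```

drive_tool --pt "0.92 -0.71 0 0 0 0 1" --pt "0.92 -0.71 0 0 0 0 1" --pt "0.92 -0.71 0 0 0 0 1" --pt "0.92 -0.71 0 0 0 0 1" --pt "0.92 -0.71 0 0 0 0 1" --pt "0.92 -0.71 0 0 0 0 1" --pt "0.92 -0.71 0 0 0 0 1" --pt "0.92 -0.71 0 0 0 0 1"

```text
t: 1.1
position: [0.4367, -0.2317, 0.2499]
orientation: [-0.0, 0.976, 0.22, -0.0]
force: [-0.1, 0.5, 0.6]
grip_width: 0.0001
grip_force: 0.0
```

drive_tool --pt "0 0 0 0 0 -1 1" --pt "0 0 0 0 0 -1 1" --pt "0 0 0 0 0 -1 1" --pt "0 0 0 0 0 -1 1" --pt "0 0 0 0 0 -1 1" --pt "0 0 0 0 0 -1 1" --pt "0 0 0 0 0 -1 1" --pt "0 0 0 0 0 -1 1"

```text
t: 2.1
position: [0.436, -0.2331, 0.2497]
orientation: [-0.001, 0.856, 0.516, -0.0]
force: [0.4, 0.5, 0.6]
grip_width: 0.0001
grip_force: 0.0
```

drive_tool --pt "0 0 0 0 0 -1 1" --pt "0 0 0 0 0 -1 1" --pt "0 0 0 0 0 -1 1" --pt "0 0 0 0 0 -1 1" --pt "0 0 0 0 0 -0.35 1" --pt "0 0 0 0 0 0 1"

```text
t: 2.85
position: [0.4362, -0.2332, 0.25]
orientation: [-0.0, 0.755, 0.656, -0.0]
force: [0.4, -0.4, -0.9]
grip_width: -0.0
grip_force: 0.0
```

```bash
cat > g.py <<'E'
import numpy as np
from bench import robot
from scipy.spatial.transform import Rotation as Ro
def go(p,phi=None):
    s=robot.state();q=s["orientation"];R=Ro.from_quat([q[1],q[2],q[3],q[0]]).as_matrix()
    ph=np.arctan2(R[1,0],R[0,0])
    print("t",round(s["t"],2),"pos",np.round(s["position"],4),"phi",round(ph,3),"F",np.round(s["force"],1),"w",round(s["grip_width"],4),"z",np.round(R[:,2],3))
    print("units shift",np.round(R.T@(np.array(p)-s["position"])/.04,3),"turn",None if phi is None else round(-(phi-ph)/.08,2))
E
python3 - <<'E'
from g import *;go([.519,-.067,.25],1.43)
E
```

```text
t 2.85 pos [ 0.4362 -0.2332  0.25  ] phi 1.43 F [ 0.4 -0.4 -0.9] w -0.0 z [-0.  0. -1.]
units shift [4.404e+00 1.466e+00 1.000e-03] turn 0.0
```

drive_tool --pt "0.88 0.29 0 0 0 0 1" --pt "0.88 0.29 0 0 0 0 1" --pt "0.88 0.29 0 0 0 0 1" --pt "0.88 0.29 0 0 0 0 1" --pt "0.88 0.29 0 0 0 0 1" --pt "0 0 0.8 0 0 0 1" --pt "0 0 0.7 0 0 0 1" --pt "0 0 0 0 0 0 1"

```text
t: 3.85
position: [0.5162, -0.0665, 0.1877]
orientation: [-0.003, 0.755, 0.656, -0.002]
force: [0.4, 0.9, 0.4]
grip_width: -0.0001
grip_force: 0.0
```

```bash
python3 - <<'E'
from g import *;import cv2;go([.519,-.067,.141],1.43)
r=robot.get_image("top");cv2.imwrite("pics/t1.png",cv2.resize(r["image"][165:285,240:440,::-1],None,fx=4,fy=4,interpolation=cv2.INTER_CUBIC)[:, :800])
E
```

```text
t 3.85 pos [ 0.5162 -0.0665  0.1877] phi 1.431 F [0.4 0.9 0.4] w -0.0001 z [-0.006  0.001 -1.   ]
units shift [-0.004  0.079  1.168] turn 0.01
```

View pics/t1.png

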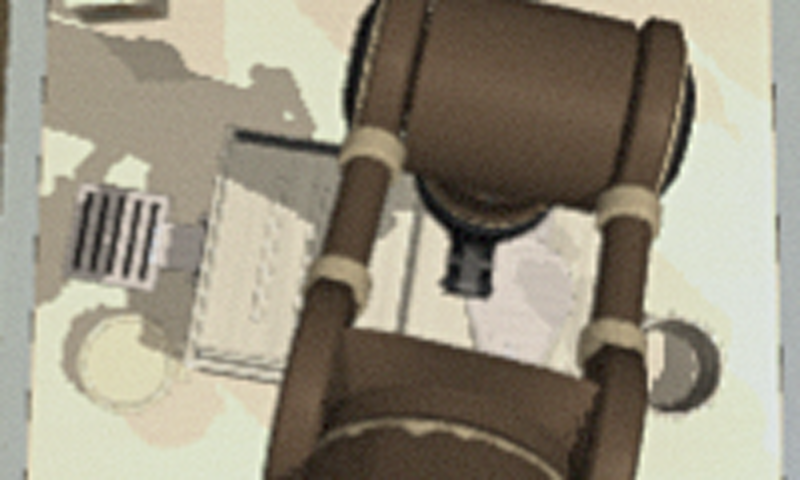

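The knob is clear of the gripper: the finger sits just left of it, at about (470,270) in the crop. Next I lower the tool, touch the knob and swing it.

drive_tool --pt "0 0.08 0.6 0 0 0 1" --pt "0 0 0.57 0 0 0 1" --pt "0 0 0 0 0 0 1" --pt "-0.2 0 0 0 0 0 1" --pt "-0.18 0 0 0 0 0 1" --pt "-0.2 0.03 0 0 0 1 1" --pt "-0.2 0.03 0 0 0 1 1" --pt "-0.2 0.03 0 0 0 1 1"

```text
t: 4.9
position: [0.5192, -0.1077, 0.1451]
orientation: [0.001, 0.829, 0.559, 0.001]
force: [0.3, 0.5, 0.7]
grip_width: 0.0003
grip_force: 0.7
```

```bash
python3 - <<'E'
from g import *
for a in(.24,):
  ph=1.43-a;x=np.array([np.cos(ph),np.sin(ph),0]);y=np.array([np.sin(ph),-np.cos(ph),0])
  go(np.array([.4153,-.0892,.141])+.1*y+.02*x,ph)
E
```

```text
t 4.9 pos [ 0.5192 -0.1077  0.1451] phi 1.187 F [0.3 0.5 0.7] w 0.0003 z [ 0.004 -0.    -1.   ]
units shift [-0.037 -0.083  0.101] turn -0.03
```

drive_tool --pt "-0.23 0 0.08 0 0 1 1" --pt "-0.2 0 0 0 0 1 1" --pt "-0.2 0.03 0 0 0 1 1" --pt "-0.2 0.03 0 0 0 1 1" --pt "-0.2 0.03 0 0 0 1 1" --pt "-0.2 0.03 0 0 0 1 1" --pt "-0.2 0.03 0 0 0 1 1" --pt "-0.2 0.03 0 0 0 1 1"

```text
t: 5.9
position: [0.4853, -0.1637, 0.1417]
orientation: [0.001, 0.963, 0.27, 0.002]
force: [0.8, -0.2, 0.4]
grip_width: -0.0
grip_force: 0.7
```

```bash
python3 - <<'E'
from g import *
for a in(.88,):
  ph=1.43-a;x=np.array([np.cos(ph),np.sin(ph),0]);y=np.array([np.sin(ph),-np.cos(ph),0])
  go(np.array([.4153,-.0892,.141])+.1*y+.02*x,ph)
E
```

```text
t 5.9 pos [ 0.4853 -0.1637  0.1417] phi 0.547 F [ 0.8 -0.2  0.4] w -0.0 z [ 0.004 -0.001 -1.   ]
units shift [-0.019 -0.003  0.018] turn -0.03
```

drive_tool --pt "-0.22 0.03 0.02 0 0 1 1" --pt "-0.2 0.03 0 0 0 1 1" --pt "-0.2 0.03 0 0 0 1 1" --pt "-0.2 0.03 0 0 0 1 1" --pt "-0.2 0.03 0 0 0 1 1" --pt "-0.2 0.03 0 0 0 1 1" --pt "-0.15 0.02 0 0 0 0.75 1" --pt "-0.1 0.01 0 0 0 0.5 1"

```text
t: 6.9
position: [0.4322, -0.1888, 0.1409]
orientation: [0.001, 1.0, -0.016, 0.002]
force: [1.9, -0.6, 0.9]
grip_width: -0.0001
grip_force: 0.6
```

drive_tool --pt "0 0 0 0 0 0 1" --pt "0.3 0 0 0 0 0 1" --pt "0.5 0 0 0 0 0 1" --pt "0.2 0 -0.8 0 0 0 1" --pt "0 0 -1 0 0 0 1" --pt "0 0 -1 0 0 0 1" --pt "0 0 0 0 0 0 1"

```text
t: 7.78
position: [0.4743, -0.1898, 0.2554]
orientation: [0.002, 1.0, -0.014, 0.004]
force: [0.1, -0.0, -0.2]
grip_width: -0.0001
grip_force: 0.0
```

```bash
python3 - <<'E'
from g import *;import cv2;go([.502,.166,.20],-.14)
r=robot.get_image("scene");cv2.imwrite("pics/s2.png",cv2.resize(r["image"][140:310,235:435,::-1],None,fx=3,fy=3,interpolation=cv2.INTER_CUBIC))
E
```

```text
t 7.78 pos [ 0.4743 -0.1898  0.2554] phi -0.028 F [ 0.1 -0.  -0.2] w -0.0001 z [ 0.007 -0.004 -1.   ]
units shift [ 0.429 -8.915  1.359] turn 1.4
```

View pics/s2.png

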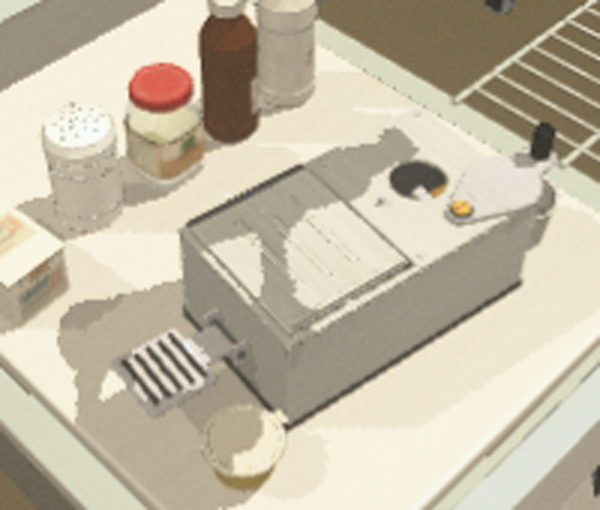

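The port at about (418,180) is fully clear and the cover has swung off to the right. Next is the pedal. I'll tilt the wrist away from the lid so that the lid has room to open.

drive_tool --pt "0.05 -1 0 0 0 0 1" --pt "0.05 -1 0 0 0 0 1" --pt "0.05 -1 0 0 0 0 1" --pt "0.05 -1 0 0 0 0 1" --pt "0.05 -1 0 0 0 0 1" --pt "0.05 -1 0 0 0 0 1" --pt "0.05 -1 0 0 0 0 1" --pt "0.05 -1 0 0 0 0 1"

```text
t: 8.82
position: [0.4954, 0.1321, 0.2493]
orientation: [0.0, 1.0, -0.014, -0.002]
force: [0.3, 0.4, -0.5]
grip_width: 0.0002
grip_force: 0.0
```

drive_tool --pt "0 -0.9 0 0 0 0.7 1" --pt "0 0 0 0 0 0.7 1" --pt "0 0 0 -1 0 0 1" --pt "0 0 0 -1 0 0 1" --pt "0 0 0 -1 0 0 1" --pt "0 0 0 -1 0 0 1" --pt "0 0 0 -1 0 0 1" --pt "0 0 0 0 0 0 1"

```text
t: 9.82
position: [0.4964, 0.1674, 0.2488]
orientation: [0.199, 0.978, -0.068, -0.016]
force: [0.9, 0.7, 0.7]
grip_width: 0.0005
grip_force: 0.0
```

```bash
python3 - <<'E'
from g import *;import cv2;go([.503,.181,.11],-.14);print(robot.state()["joint_positions"])
r=robot.get_image("scene");cv2.imwrite("pics/s3.png",r["image"][:,:,::-1])
E
```

```text
t 9.82 pos [0.4964 0.1674 0.2488] phi -0.139 F [0.9 0.7 0.7] w 0.0005 z [-0.058 -0.387 -0.92 ]
units shift [ 0.131 -1.687  3.051] turn 0.01
[ 0.42886476  0.25997847  1.74964085 -0.34060073  1.37214762  2.24620833]
```

View pics/s3.png

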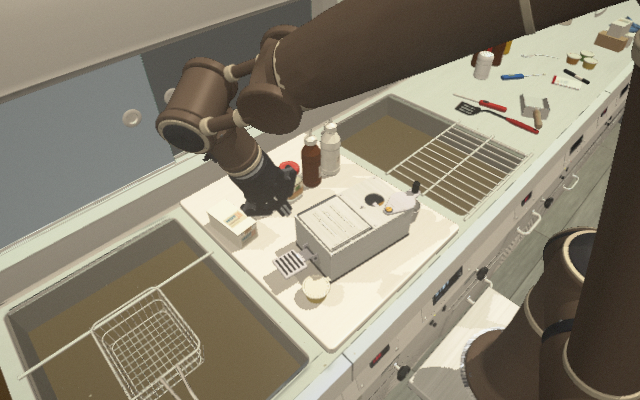

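The scene view shows the forearm high above the caddy and the gripper at (265,190), leaning away from the bin lid. Now I lower onto the pad.

drive_tool --pt "0.04 -0.42 0.76 0 0 0 1" --pt "0.03 -0.42 0.76 0 0 0 1" --pt "0.03 -0.42 0.76 0 0 0 1" --pt "0.03 -0.42 0.76 0 0 0 1" --pt "0 0 0 0 0 0 1" --pt "0 -0.1 0.23 0 0 0 1" --pt "0 -0.1 0.23 0 0 0 1" --pt "0 0 0 0 0 0 1"

```text
t: 10.88
position: [0.5045, 0.1804, 0.0931]
orientation: [0.198, 0.978, -0.069, -0.014]
force: [0.8, -0.9, 0.0]
grip_width: 0.0002
grip_force: 0.0
```

```bash
python3 - <<'E'
from g import *;go([.503,.181,.075],-.14)
E
```

```text
t 10.88 pos [0.5045 0.1804 0.0931] phi -0.141 F [ 0.8 -0.9  0. ] w 0.0002 z [-0.055 -0.386 -0.921]
units shift [-0.04  -0.186  0.414] turn -0.02
```

drive_tool --pt "0 -0.04 0.09 0 0 0 1" --pt "0 -0.04 0.09 0 0 0 1" --pt "0 -0.04 0.09 0 0 0 1" --pt "0 -0.04 0.09 0 0 0 1" --pt "0 -0.04 0.09 0 0 0 1" --pt "0 0 0 0 0 0 1"

```text
t: 11.62
position: [0.5049, 0.1809, 0.0736]
orientation: [0.198, 0.978, -0.069, -0.014]
force: [-0.7, 0.8, 2.8]
grip_width: 0.0001
grip_force: 1.3
```

drive_tool --pt "0 -0.04 0.09 0 0 0 1" --pt "0 -0.04 0.09 0 0 0 1" --pt "0 0 0 0 0 0 1"

```text
t: 12.0
position: [0.5048, 0.1809, 0.0655]
orientation: [0.198, 0.978, -0.069, -0.014]
force: [0.3, -0.5, 3.6]
grip_width: 0.0001
grip_force: 1.5
```

drive_tool --pt "0 -0.04 0.09 0 0 0 1" --pt "0 -0.04 0.09 0 0 0 1" --pt "0 0 0 0 0 0 1"

```text
t: 12.38
position: [0.5048, 0.1808, 0.0575]
orientation: [0.199, 0.978, -0.069, -0.014]
force: [0.7, -1.6, 4.8]
grip_width: -0.0002
grip_force: 1.7
```

drive_tool --pt "0 -0.02 0.05 0 0 0 1" --pt "0 -0.02 0.05 0 0 0 1" --pt "0 0 0 0 0 0 1"

```text
t: 12.75
position: [0.505, 0.1811, 0.0534]
orientation: [0.198, 0.978, -0.069, -0.014]
force: [-0.6, -2.3, 3.9]
grip_width: 0.0002
grip_force: 1.7
```

drive_tool --pt "0 -0.02 0.05 0 0 0 1" --pt "0 0 0 0 0 0 1"

```text
t: 13.0
position: [0.5051, 0.1812, 0.0513]
orientation: [0.198, 0.978, -0.069, -0.014]
force: [-0.1, -1.4, 3.6]
grip_width: -0.0
grip_force: 1.7
```

drive_tool --pt "0 -0.02 0.05 0 0 0 1" --pt "0 0 0 0 0 0 1"

```text
t: 13.25
position: [0.5051, 0.1811, 0.05]
orientation: [0.198, 0.978, -0.069, -0.014]
force: [-1.4, -1.7, 8.0]
grip_width: 0.0
grip_force: 3.8
```

drive_tool --pt "0 -0.02 0.05 0 0 0 1" --pt "0 0 0 0 0 0 1" --pt "0 0 0 0 0 0 1"

```text
t: 13.62
position: [0.5052, 0.1812, 0.0498]
orientation: [0.199, 0.977, -0.07, -0.014]
force: [-4.6, -0.7, 17.8]
grip_width: -0.0002
grip_force: 8.2
```

```bash
python3 - <<'E'
from g import *;import cv2
r=robot.get_image("scene");cv2.imwrite("pics/s4.png",cv2.resize(r["image"][100:320,200:450,::-1],None,fx=2.6,fy=2.6,interpolation=cv2.INTER_CUBIC))
E
```

```text
(no output)
```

View pics/s4.png

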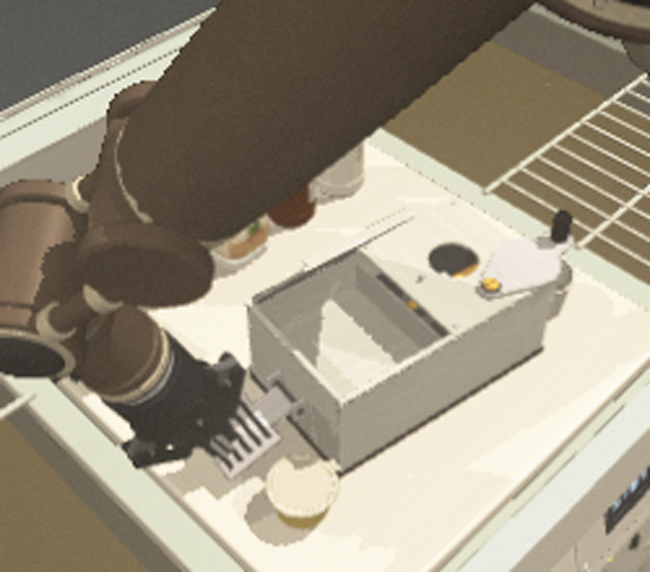

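The bin lid stands fully open and the pedal is on its stop, with the force up to 18 N. Now I ease the pedal up at about 16 mm/s.

drive_tool --pt "0 0.02 -0.046 0 0 0 1" --pt "0 0.02 -0.046 0 0 0 1" --pt "0 0.02 -0.046 0 0 0 1" --pt "0 0.02 -0.046 0 0 0 1" --pt "0 0.02 -0.046 0 0 0 1" --pt "0 0.02 -0.046 0 0 0 1" --pt "0 0.02 -0.046 0 0 0 1" --pt "0 0.02 -0.046 0 0 0 1"

```text
t: 14.68
position: [0.505, 0.1809, 0.0633]
orientation: [0.198, 0.978, -0.069, -0.014]
force: [0.9, 4.6, 2.6]
grip_width: 0.0003
grip_force: 1.6
```

drive_tool --pt "0 0.02 -0.046 0 0 0 1" --pt "0 0.02 -0.046 0 0 0 1" --pt "0 0.02 -0.046 0 0 0 1" --pt "0 0.02 -0.046 0 0 0 1" --pt "0 0.02 -0.046 0 0 0 1" --pt "0 0.02 -0.046 0 0 0 1" --pt "0 0.02 -0.046 0 0 0 1" --pt "0 0.02 -0.046 0 0 0 1"

```text
t: 15.68
position: [0.5039, 0.18, 0.0786]
orientation: [0.199, 0.977, -0.069, -0.015]
force: [0.1, 0.5, 0.2]
grip_width: -0.0004
grip_force: 0.0
```

drive_tool --pt "0 0.02 -0.046 0 0 0 1" --pt "0 0.02 -0.046 0 0 0 1" --pt "0 0.04 -0.09 0 0 0 1" --pt "0 0.2 -0.46 0 0 0 1" --pt "0 0.39 -0.92 0 0 0 1" --pt "0 0.39 -0.92 0 0 0 1" --pt "0 0 0 0 0 0 1"

```text
t: 16.55
position: [0.5078, 0.1816, 0.1924]
orientation: [0.196, 0.978, -0.07, -0.01]
force: [1.3, -0.3, 0.1]
grip_width: -0.0001
grip_force: 0.0
```

```bash
python3 - <<'E'
from g import *;import cv2;go([.5,.18,.2])
r=robot.get_image("scene");cv2.imwrite("pics/s5.png",cv2.resize(r["image"][100:320,200:450,::-1],None,fx=2.6,fy=2.6,interpolation=cv2.INTER_CUBIC))
E
```

```text
t 16.55 pos [0.5078 0.1816 0.1924] phi -0.141 F [ 1.3 -0.3  0.1] w -0.0001 z [-0.046 -0.382 -0.923]
units shift [-0.186  0.135 -0.15 ] turn None
```

View pics/s5.png

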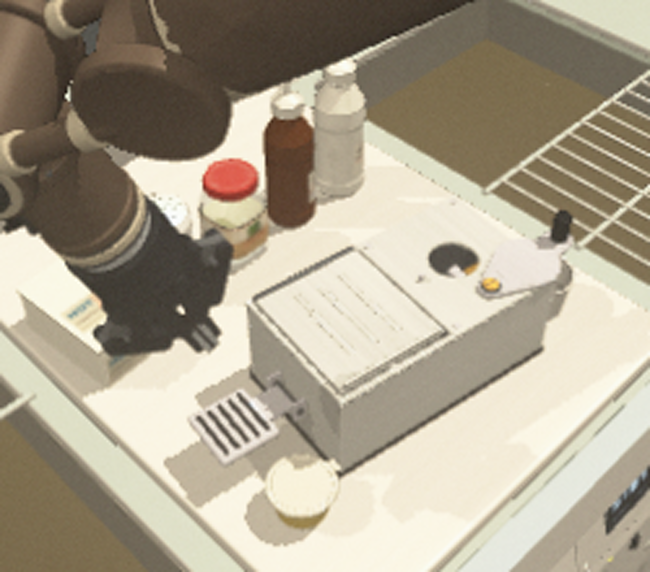

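The lid is shut, the pedal is up, the port at about (453,260) is clear, the bystanders in view look as they did, and the gripper touches nothing.

```bash
python3 -c "
from bench import robot;print(robot.finish_job())"
```

```text
the job is handed in; nothing more can be done
None
```

I swung the cover clear of the port and left it there, pressed the pedal to its stop so the bin lid stood fully open, then eased it up at about 16 mm/s until the lid was shut; the job is handed in.

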